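# Refit the turn timer's knob and hold it in

## Robot

A 7-joint arm with a two-finger parallel gripper is mounted at the origin on the work surface. World frame = base frame: x ahead of the robot, y to its left, z up, the work surface at z = 0. Lengths are in m, angles in rad, forces in N, time in s.
With the tool pointing down it reaches from about 0.4 to 0.925 m from the base axis. Payload 5.6 kg.
Tool frame: the origin (TCP) lies on the centre line of the jaws, within the pads' length; the fingertips stand 25 mm ahead of it and the grasp point (between the pads) lies 6 mm ahead of it; z points along the fingers, y is the direction in which the jaws open and shut (so a half turn about z gives the same grasp; the last joint's range is limited). The gripper opens to 85 mm and grips with 20 to 120 N. Pads are 22 mm wide; open, the fingers measure 114 mm over their backs; the gripper's body (76 mm by 85 mm) begins 54 mm behind the grasp point. The pads swing forward as they close: fully open they stand 13 mm farther back than shut.
Start: joints at [1.151, 0.468, -0.012, 1.603, 0.006, 1.071, -0.056], TCP at [0.239, -0.604, 0.256] pointing down, gripper open.
Joint ranges: [-2.53, 2.53], [-0.31, 2.02], [-1.57, 1.55], [0.28, 2.44], [-1.29, 4.43], [0.15, 1.84], [-2.92, 2.92]. Speed limits (rad/s): [2.57, 2.57, 3.14, 3.14, 3.14, 3.14, 3.14].

## Interface

Orientations are given as a rotation vector (axis times angle).
In Python, from cell import ctrl gives the robot as it stands. The module is installed in compiled form; this text tells all that it offers.
- The arm moves only by the shell command python3 -m crank 'ROWS' [FORCE]. ROWS is JSON, a list that holds one entry, the list of rows, each a list of 7 numbers: the shift along the tool's x, y, z in mm, then the turn, a rotation vector about the tool's x, y, z in degrees, then the finger opening in mm, from 0 to 85.4. In form: [[[tx, ty, tz, wx, wy, wz, claw], ...]]. A call has 1 to 20 rows; each row shifts and turns the commanded pose from where the row before left it, along the tool's axes as they then stand; what a row does not reach is not made up. A row lasts 1/12 s, in which the tool goes at most 41.7 mm and 7.16 degrees, less where a joint would pass 70% of its speed; a pose out of reach is approached as far as the arm can. A call with a gripper value outside its range is refused whole. The fingers move at their own pace and stop on an object; FORCE is the grip in N (left out, the last holds). Time passes only in rows, so rows that do not move let the fingers close. It gives the time, the measured TCP pose, the force and the opening at its end, in the units of the state.
- ctrl.sense(): the state, without advancing time (a new reading comes with each control period).
- ctrl.get_image(name): name is "side" or "top"; returns a dict with "image" (384x512x3 uint8, blue, green, red), "depth" (384x512 float32, m along the optical axis (not along the pixel's ray), 0 where there is no reading), "camera_matrix" (3x3 intrinsics, pixels), "dist" ([k1, k2, p1, p2, k3] as OpenCV has them; the pictures are not rectified), "rvec" (rotation vector, rad) and "tvec" (3), from world to camera coordinates, as OpenCV has them. Camera axes: x right, y down, z forward; pixel columns grow to the right and rows downward; lengths in m; the calibration is good to about 2 mm. A picture is of the moment at which its call begins.
- ctrl.sign_off(): hands the job in, once; it reports no verdict.
The state is a dict: "time": time; "joint_positions": joint angles; "qvel": joint speeds; "effort": joint torques, N m; "eef_pos": TCP position; "ee_rot": TCP orientation; "contact_force": force on the tool from outside, world axes, zero at the start; "torque": the same for the moment, N m; "opening": opening from 0.0 (shut) to 1.0 (fully open).
Only numpy, scipy, OpenCV 4.12 (cv2) and the standard library are available. Lean on these libraries where they do the work, as an engineer would, in place of code of your own. Each camera call takes 0.05 s, during which the arm holds its last target.

## Task

Re-arm the game turn timer: press its blue key, then its yellow key, then its green key, each fully down and one at a time, and leave the red key alone. Then take the orange knob out of the dice tray, turn it so that its pointer matches the flat of the brass D-shaft (the white tick on the collar), push it fully home on the shaft and press knob and shaft down to the stop. Finish while still holding the knob pressed in, and leave the other things on the shelf and in the tray where they are.

Things in the scene. Friction and masses are not known exactly. Their poses are not given: they have to be found in the camera images.
- knob_center (a point): Loose orange control knob, an upright cylinder 44 mm in diameter and 32 mm tall, about 50 g, lying right way up in the black dice tray. The point is on its axis half-way up (16 mm above its underside); z is up, x points to the white pointer line on its top and side. From below it has a D-shaped bore, 16.5 mm in diameter and 18 mm deep; the bore's flat is on the pointer (+x) side, 4.75 mm from the axis.
- knob_seat (a point): Centre of the roof of the bore inside the knob, on its axis 18 mm above its underside; it meets the shaft's end when the knob is fully home.
- shaft_tip (a point): Centre of the top end of the timer's upright brass D-shaft, 14 mm in diameter, 27 mm proud of its black collar. z is up; x points out of the shaft's flat (3.5 mm from the axis). The top 3 mm taper inward by 2 mm. The shaft cannot turn. The knob goes on (1.25 mm clearance all round, about 12 degrees either way) only with its x along this x; home, its underside is 9 mm above the collar.
- collar: Fixed round black collar around the shaft, 68 mm in diameter, 3 mm thick, on the timer's top; origin under its centre, on the shaft's axis. A white tick on it lies at its +x, the side of the shaft's flat; the knob's pointer must point that way.
- push_shaft (a joint): How far the D-shaft is pressed down, 0 (up) to 0.006 m (at its stop); it springs back. It starts to yield at about 2.4 N and needs about 7.2 N at the stop; the knob's own weight does not press it.
- tray_in (a point): Centre of the inner floor (6 mm above the shelf) of the fixed black dice tray, 220 by 250 mm outside, walls 6 mm thick and 22 mm high above the shelf. The knob and a pink die are in it.
- timer: Fixed dark grey game turn timer, a box 150 mm (x) by 250 mm (y) by 50 mm high, origin under its centre; four round keys at its -y end, the collar with the shaft at its +y end. Tray and timer may swap sides.
- key_blue_top (a point): Centre of the top face of the blue key (to be pressed): a round spring key 24 mm in diameter, its face 18 mm above the timer's top in a black ring 40 mm in diameter and 12 mm high. z is up. Which colour sits in which of the four places changes; neighbours are 45 mm or more apart.
- key_blue (a joint): How far the blue key is pressed, 0 (up) to 0.006 m (bottomed); springs back; about 4 N to bottom it.
- key_yellow_top (a point): Centre of the top face of the yellow key (to be pressed): a round spring key 24 mm in diameter, its face 18 mm above the timer's top in a black ring 40 mm in diameter and 12 mm high. z is up. Which colour sits in which of the four places changes; neighbours are 45 mm or more apart.
- key_yellow (a joint): How far the yellow key is pressed, 0 (up) to 0.006 m (bottomed); springs back; about 4 N to bottom it.
- key_green_top (a point): Centre of the top face of the green key (to be pressed): a round spring key 24 mm in diameter, its face 18 mm above the timer's top in a black ring 40 mm in diameter and 12 mm high. z is up. Which colour sits in which of the four places changes; neighbours are 45 mm or more apart.
- key_green (a joint): How far the green key is pressed, 0 (up) to 0.006 m (bottomed); springs back; about 4 N to bottom it.
- key_red_top (a point): Centre of the top face of the red key (to be left alone): a round spring key 24 mm in diameter, its face 18 mm above the timer's top in a black ring 40 mm in diameter and 12 mm high. z is up. Which colour sits in which of the four places changes; neighbours are 45 mm or more apart.
- key_red (a joint): How far the red key is pressed, 0 (up) to 0.006 m (bottomed); springs back; about 4 N to bottom it.
- die: Neon pink die, 22 mm cube, in the tray; origin under its centre. Bystander.
- cup: Stainless steel shot-glass dice cup, 50 mm in diameter, 58 mm tall; origin under its centre. Bystander.
- knight: Painted lead knight miniature, base 30 mm in diameter, about 49 mm tall; origin under its centre. Bystander.
- pebble: Smooth grey river pebble token, 36 mm across, 15 mm high; origin under its centre. Bystander.
- paint_pot: Small blue paint pot with a white cap, 36 mm in diameter, 45 mm tall; origin under its centre. Bystander.
There are look-alikes about, which are no part of the job. Of the things that look like the part that bears knob_center, the largest one is meant.

How it is judged:
By the outcome, as a careful person would: the job done as asked, in the order asked, and still so for the second after the job is handed in, while the arm keeps its last pose, push and grip.
It also fails if it takes over 58 s, if anything falls off the work surface, if the arm or the gripper's body presses on something with over 40 N, if the wrist force passes 120 N, or if a joint passes its speed limit or range.

## Working session

There is one attempt and no reset: what is moved stays moved. The work goes in short steps, Python scripts to look and compute and a shell command to move; the robot and the scene stay as the last step left them, time stands still between calls to the robot, and variables do not carry over. Pictures are saved under pics/ and viewed, and the job is handed in when it is done.

```bash
mkdir -p pics; ls; cat > h.py <<'E'
import numpy as np, cv2, pickle
from cell import ctrl
def grab(tag):
    o={}
    for n in ("side","top"):
        d=ctrl.get_image(n); o[n]=d; cv2.imwrite(f"pics/{tag}_{n}.png",d["image"])
    pickle.dump(o,open(f"{tag}.pkl","wb")); return o
def load(tag): return pickle.load(open(f"{tag}.pkl","rb"))
def ray(d,uv):
    K=np.array(d["camera_matrix"]);D=np.array(d["dist"])
    p=cv2.undistortPoints(np.array(uv,float).reshape(-1,1,2),K,D).reshape(-1,2)
    R=cv2.Rodrigues(np.array(d["rvec"],float))[0];t=np.array(d["tvec"],float).reshape(3)
    r=np.c_[p,np.ones(len(p))]@R
    return -R.T@t, r
def onplane(d,uv,z):
    c,r=ray(d,uv); return c+r*((z-c[2])/r[:,2])[:,None]
def proj(d,P):
    return cv2.projectPoints(np.array(P,float).reshape(-1,3),np.array(d["rvec"],float),np.array(d["tvec"],float),np.array(d["camera_matrix"]),np.array(d["dist"]))[0].reshape(-1,2)
def tri(d1,u1,d2,u2):
    c1,r1=ray(d1,u1);c2,r2=ray(d2,u2);r1=r1[0];r2=r2[0]
    A=np.c_[r1,-r2];s=np.linalg.lstsq(A,c2-c1,rcond=None)[0]
    a=c1+r1*s[0];b=c2+r2*s[1];return (a+b)/2,np.linalg.norm(a-b)
def dpt(d,uv):
    c,r=ray(d,uv);z=np.array([d["depth"][int(round(v)),int(round(u))] for u,v in np.array(uv).reshape(-1,2)])
    return c+r*z[:,None]
E
python3 - <<'E'
from h import *
o=grab("a")
s=ctrl.sense();print({k:np.round(v,3) for k,v in s.items()})
for n in o:
    c,_=ray(o[n],[[256,192]]);print(n,c,o[n]["camera_matrix"],o[n]["dist"])
    cv2.imwrite(f"pics/a_{n}_x.png",cv2.resize(o[n]["image"],(800,600),interpolation=cv2.INTER_CUBIC))
E
```

```text
pics
{'time': np.float64(0.1), 'joint_positions': array([ 1.151,  0.468, -0.012,  1.604,  0.006,  1.071, -0.056]), 'qvel': array([-0.001, -0.001, -0.001, -0.003, -0.001,  0.   ,  0.001]), 'effort': array([ 1.0000e-03, -5.3352e+01,  2.2000e-02, -2.5197e+01,  1.1000e-02,
        4.0000e-03, -0.0000e+00]), 'eef_pos': array([ 0.239, -0.604,  0.255]), 'ee_rot': array([-3.085e+00, -5.880e-01,  1.000e-03]), 'contact_force': array([0.305, 0.653, 0.418]), 'torque': array([-0.006, -0.012, -0.014]), 'opening': np.float64(1.002)}
side [0.4358433  0.71024123 0.6766603 ] [[430.71998263   0.         256.37073837]
 [  0.         430.71998263 191.95239259]
 [  0.           0.           1.        ]] [0.0474497 0.        0.        0.        0.       ]
top [ 4.96579740e-01 -2.31783936e-04  1.13564397e+00] [[402.526361     0.         256.38034404]
 [  0.         402.526361   193.66779134]
 [  0.           0.           1.        ]] [-0.14073154  0.          0.          0.          0.        ]
```

View pics/a_top_x.png

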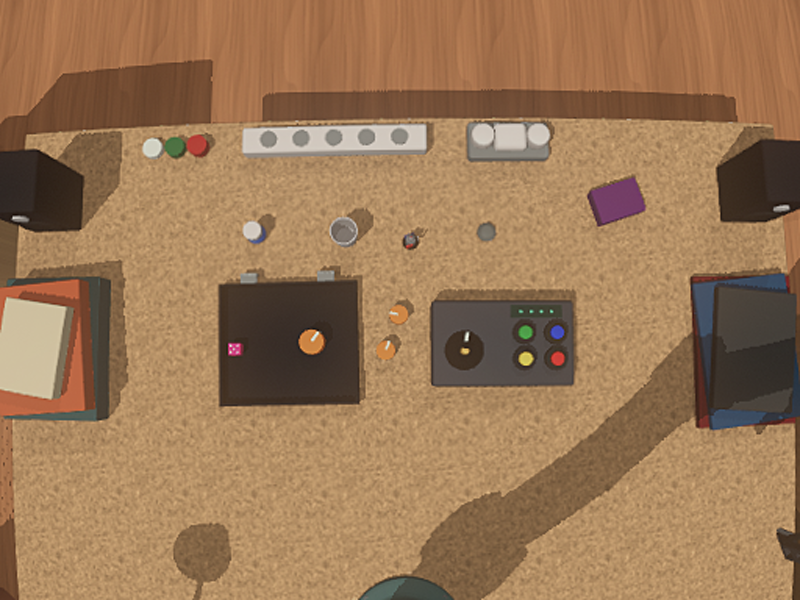

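View pics/a_side_x.png

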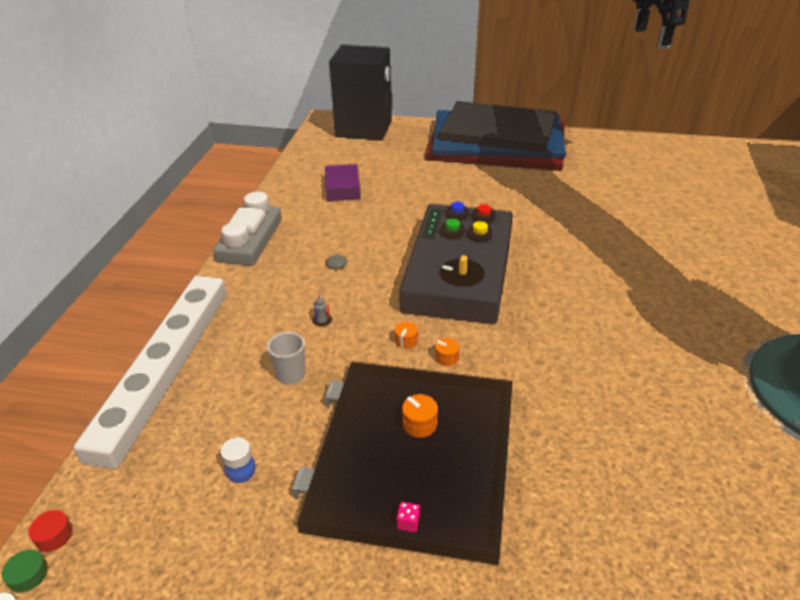

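The top view (800x600) shows three orange knobs: (312,342) in the tray, and two small ones at (398,314) and (386,349) on the shelf. The tray one fits: it is the largest and lies in the black dice tray. The keys are green (526,332), blue (557,332), yellow (526,358) and red (557,358). The collar is at (464,350), with its tick pointing up. I'll measure them and make one confirming crop.

```bash
cat > meas.py <<'E'
from h import *
def blobs(im,lo,hi,box,minA=8):
    h=cv2.cvtColor(im,cv2.COLOR_BGR2HSV);m=cv2.inRange(h,np.array(lo),np.array(hi))
    M=np.zeros_like(m);x0,y0,x1,y1=box;M[y0:y1,x0:x1]=m[y0:y1,x0:x1]
    n,l,st,c=cv2.connectedComponentsWithStats(M)
    return [(c[i],st[i,4],st[i,:4]) for i in range(1,n) if st[i,4]>=minA],l,M
E
python3 - <<'E'
from meas import *
o=load("a")
B={"top":(140,170,370,262),"side":(190,125,340,345)}
for n in o:
    im=o[n]["image"]
    for c,lo,hi in [("orange",(8,130,120),(19,255,255)),("yel",(22,130,100),(33,255,255)),("grn",(45,100,70),(75,255,255)),("blue",(110,120,90),(130,255,255)),("red",(0,150,120),(5,255,255)),("red2",(173,150,120),(180,255,255)),("white",(0,0,170),(180,70,255))]:
        b,l,M=blobs(im,lo,hi,B[n])
        for ce,a,s in b: 
            if c=="orange" and a<40: continue
            print(n,c,ce.round(1),a,s, "depthpt",dpt(o[n],[ce]).round(4)[0])
t=o["top"]["image"]; s=o["side"]["image"]
a=cv2.resize(t[195:245,170:270],(800,400),interpolation=cv2.INTER_CUBIC)
cv2.imwrite("pics/crop1.png",a)
b=cv2.resize(t[185:250,270:370],(800,520),interpolation=cv2.INTER_CUBIC);cv2.imwrite("pics/crop2.png",b)
E
```

```text
side orange [261.1 203.8] 14655 [190 125 150 220] depthpt [ 5.794e-01 -4.320e-02  1.000e-04]
side orange [296.  169.9] 50 [294 163   5  13] depthpt [ 0.5063 -0.0991  0.0686]
side orange [268.7 265.8] 510 [257 252  23  28] depthpt [0.5245 0.1728 0.0379]
side orange [197.3 342.9] 55 [190 338  22   7] depthpt [ 0.6224  0.3309 -0.0014]
side yel [307. 145.] 67 [303 141   9   9] depthpt [ 0.4914 -0.204   0.0711]
side grn [289.4 143.4] 67 [285 140  10   8] depthpt [ 0.5359 -0.2047  0.0705]
side blue [292.5 132.4] 53 [289 129   8   8] depthpt [ 0.5344 -0.2533  0.0732]
side red [309.6 133.9] 50 [306 131   8   7] depthpt [ 0.4899 -0.2542  0.0728]
side white [286. 171.] 9 [284 170   5   3] depthpt [ 0.5311 -0.1115  0.053 ]
side white [192.6 221.8] 12 [190 217   5   9] depthpt [0.6962 0.1032 0.0598]
side white [263.9 256.5] 15 [261 254   7   6] depthpt [0.5378 0.1512 0.0378]
top orange [255.1 201. ] 121 [249 195  13  13] depthpt [0.5757 0.0055 0.0238]
top orange [198.8 218.6] 194 [191 211  17  16] depthpt [0.5281 0.159  0.0435]
top orange [246.3 224.1] 113 [241 218  12  13] depthpt [0.5122 0.0304 0.0229]
top yel [336.3 229.1] 68 [332 225  10   9] depthpt [ 0.4947 -0.2087  0.0726]
top grn [336.  212.1] 67 [332 208   9   9] depthpt [ 0.5399 -0.2096  0.0704]
top blue [356.2 212.2] 59 [352 208   9   9] depthpt [ 0.539  -0.2647  0.0685]
top red [356.4 229. ] 61 [352 225   9   9] depthpt [ 0.4941 -0.2628  0.073 ]
top white [201.2 214.8] 12 [199 212   5   6] depthpt [0.5388 0.1532 0.0384]
top white [298.5 215. ] 10 [298 213   2   5] depthpt [ 0.5343 -0.111   0.054 ]
```

View pics/crop1.png

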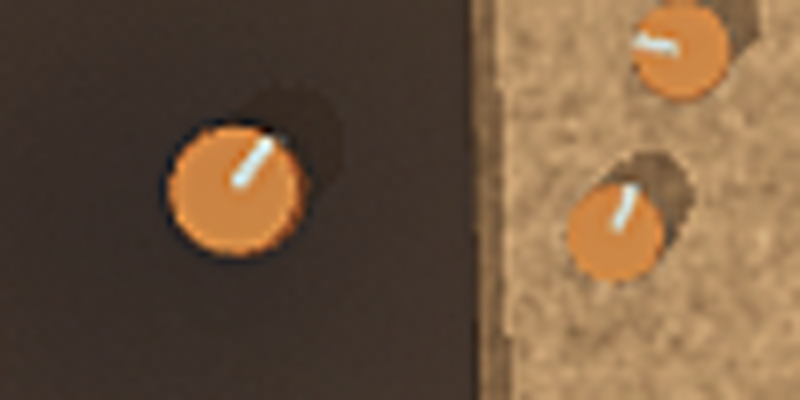

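View pics/crop2.png

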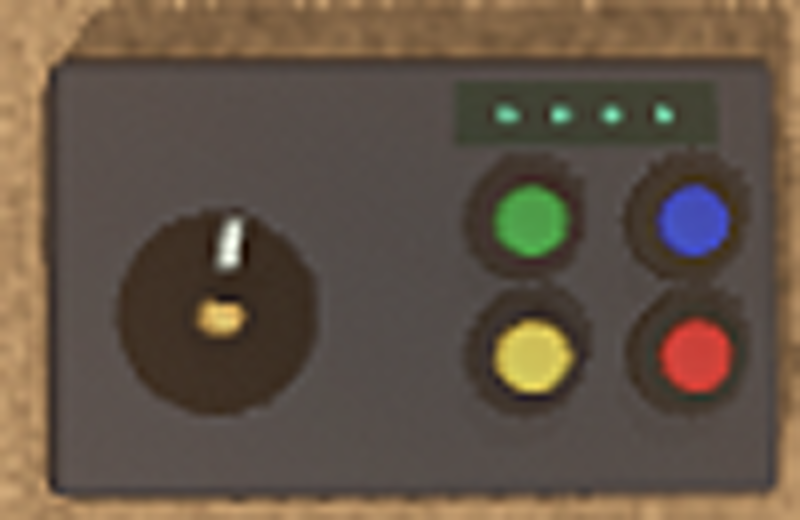

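The crops confirm it: the tray knob is clearly larger (about 16 px against 12 px), with its pointer up-right. Next I'll triangulate.

```bash
python3 - <<'E'
from meas import *
o=load("a");T,S=o["top"],o["side"]
pts={"blue":((356.2,212.2),(292.5,132.4)),"yel":((336.3,229.1),(307,145)),"grn":((336,212.1),(289.4,143.4)),"red":((356.4,229),(309.6,133.9)),"pointer_mid":((201.2,214.8),(263.9,256.5)),"tick":((298.5,215),(286,171))}
for k,(a,b) in pts.items():
    p,g=tri(T,[a],S,[b]);print(k,"tri",p.round(4),"gap",g.round(4), "z.068 top",onplane(T,[a],.068)[0,:2].round(4),"side",onplane(S,[b],.068)[0,:2].round(4))
# collar dark blob
for d,box,z in ((T,(280,205,315,240),.053),(S,(270,155,320,190),.053)):
    im=d["image"];h=cv2.cvtColor(im,cv2.COLOR_BGR2HSV)
    x0,y0,x1,y1=box
    print(h[y0:y1:3,x0:x1:3,2])
    
E
python3 - <<'E'
import cv2
s=cv2.imread("pics/a_side.png")
cv2.imwrite("pics/crop3.png",cv2.resize(s[120:290,230:340],(388*1,600),interpolation=cv2.INTER_CUBIC))
E
```

```text
blue tri [ 0.5374 -0.2655  0.0655] gap 0.0033 z.068 top [ 0.5389 -0.2648] side [ 0.5353 -0.2617]
yel tri [ 0.4933 -0.21    0.0671] gap 0.003 z.068 top [ 0.4948 -0.2097] side [ 0.4917 -0.2087]
grn tri [ 0.5384 -0.2105  0.0666] gap 0.0034 z.068 top [ 0.54   -0.2101] side [ 0.5364 -0.2085]
red tri [ 0.4923 -0.2646  0.0662] gap 0.0036 z.068 top [ 0.4941 -0.264 ] side [ 0.4904 -0.2618]
pointer_mid tri [0.538  0.1529 0.0396] gap 0.0012 z.068 top [0.5375 0.149 ] side [0.5329 0.1777]
tick tri [ 0.5327 -0.1112  0.0532] gap 0.0032 z.068 top [ 0.5338 -0.1096] side [ 0.5288 -0.0918]
[[ 89  89  89  88  88  87  86  86  86  84  85  85]
 [ 90  89  89  89  87  86  87  86  86  85  86  84]
 [ 90  89  88  88  90  70  73  88  86  86  84  85]
 [ 90  89  91  68  64  62 203  54  65  86  84  84]
 [ 89  89  78  63  63  59 245  58  60  68  85  84]
 [ 90  89  64  65  63  60  57  58  60  59  86  84]
 [ 90  91  65  64  63 157 222  54  61  59  87  84]
 [ 90  91  64  65  64  96 157  57  60  60  87  84]
 [ 91  91  62  66  64  63  61  61  60  58  87  85]
 [ 92  91  91  65  65  63  63  62  59  89  86  85]
 [ 92  91  9
[... 243 characters left out ...]
 76  76  76  76  75  74  73  73  75  76  76  76  75  76  77]
 [ 78  77  77  76  75  76  75  74 104 237  70  76  75  75  76  75  76]
 [ 77  76  76  76  75  66  51  47 152 206  45  56  75  75  76  76  76]
 [ 78  78  77  76  88 200  99  45 151 200  44  47  48  74  76  77  76]
 [ 77  78  76  76  49  54  77  46 152 195  44  47  47  53  76  75  76]
 [ 78  78  76  78  50  48  49  46  52  61  49  49  49  55  77  77  76]
 [ 76  77  76  75  73  51  49  47  50  46  49  47  49  72  76  76  77]
 [ 78  77  77  77  76  75  65  54  48  49  50  64  75  75  77  77  78]
 [ 78  77  75  77  76  75  76  76  75  74  77  77  75  76  76  77  77]
 [ 67  70  71  72  73  75  76  76  76  77  74  75  77  75  79  78  77]]
```

View pics/crop3.png

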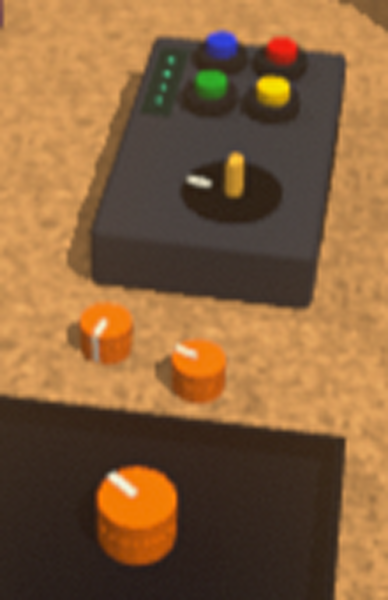

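```bash
python3 - <<'E'
from meas import *
o=load("a");T,S=o["top"],o["side"]
for n,d,box,th in (("top",T,(280,205,315,240),78),("side",S,(270,155,320,190),65)):
    x0,y0,x1,y1=box;g=cv2.cvtColor(d["image"],cv2.COLOR_BGR2HSV)[...,2]
    m=np.zeros_like(g);m[y0:y1,x0:x1]=(g[y0:y1,x0:x1]<th)*255
    cs=cv2.findContours(m,cv2.RETR_EXTERNAL,cv2.CHAIN_APPROX_NONE)[0];c=max(cs,key=cv2.contourArea);hull=cv2.convexHull(c)
    P=onplane(d,hull.reshape(-1,2),.053)[:,:2]
    (cx,cy),r=cv2.minEnclosingCircle((P*1000).astype(np.float32))
    A=np.c_[2*P,np.ones(len(P))];s=np.linalg.lstsq(A,(P**2).sum(1),rcond=None)[0]
    print(n,"collar",s[:2].round(4),"r",np.sqrt(s[2]+s[:2]@s[:2]).round(4),"enc",cx,cy,r)
    # tick & brass
    h=cv2.cvtColor(d["image"],cv2.COLOR_BGR2HSV)
    b,l,M=blobs(d["image"],(15,80,120),(35,255,255),box,3)
    for q in b: print("  brass",q[0].round(1),q[1],q[2],onplane(d,[q[0]],.08)[0].round(4))
    tb,l,M=blobs(d["image"],(0,0,120),(180,70,255),box,3)
    for q in tb:
        P=onplane(d,[q[0]],.053)[0];v=P[:2]-s[:2];print("  tick",P.round(4),"ang",np.degrees(np.arctan2(v[1],v[0])).round(1),"rad",np.linalg.norm(v).round(4))
# knob: orange+white circle
for n,d,box in (("top",T,(185,205,215,235)),("side",S,(250,245,290,285))):
    im=d["image"];x0,y0,x1,y1=box;h=cv2.cvtColor(im,cv2.COLOR_BGR2HSV).astype(int)
    m=np.zeros(im.shape[:2],np.uint8);m[y0:y1,x0:x1]=(h[y0:y1,x0:x1,2]>(150 if n=="side" else 130))*255
    c=max(cv2.findContours(m,cv2.RETR_EXTERNAL,cv2.CHAIN_APPROX_NONE)[0],key=cv2.contourArea)
    print(n,cv2.boundingRect(c),cv2.fitEllipse(c))
    P=onplane(d,cv2.convexHull(c).reshape(-1,2),.038)[:,:2]
    A=np.c_[2*P,np.ones(len(P))];s=np.linalg.lstsq(A,(P**2).sum(1),rcond=None)[0]
    print(n,"knob",s[:2].round(4),np.sqrt(s[2]+s[:2]@s[:2]).round(4))
    w=np.zeros_like(m);w[y0:y1,x0:x1]=((h[y0:y1,x0:x1,2]>150)&(h[y0:y1,x0:x1,1]<100))*255
    c2=max(cv2.findContours(w,cv2.RETR_EXTERNAL,cv2.CHAIN_APPROX_NONE)[0],key=cv2.contourArea)
    ys,xs=np.nonzero(w);P=onplane(d,np.c_[xs,ys],.038)[:,:2]
    mm=P.mean(0);_,_,V=np.linalg.svd(P-mm);print("  line mean",mm.round(4),"dir",np.degrees(np.arctan2(V[0,1],V[0,0])).round(1),"from ctr",np.degrees(np.arctan2(*(mm-s[:2])[::-1])).round(1),len(P))
E
```

```text
top collar [ 0.5111 -0.1063] r 0.0343 enc 511.1869201660156 -106.28718566894531 35.04103469848633
  brass [297.2 224.3] 19 [295 223   6   4] [ 0.509  -0.1043  0.08  ]
  tick [ 0.5338 -0.1103  0.053 ] ang -10.0 rad 0.023
side collar [ 0.508  -0.1043] r 0.0349 enc 508.1968688964844 -104.38322448730469 35.71406555175781
  brass [296.  169.1] 60 [294 163   5  13] [ 0.5053 -0.0872  0.08  ]
  tick [ 0.5311 -0.1115  0.053 ] ang -17.5 rad 0.0242
top (191, 211, 17, 16) ((198.8397674560547, 218.4536590576172), (14.933176040649414, 15.416056632995605), 95.0614242553711)
top knob [0.5288 0.1594] 0.0216
  line mean [0.5391 0.1535] dir 142.6 from ctr -29.6 14
side (258, 252, 22, 28) ((269.24615478515625, 264.58599853515625), (20.57529640197754, 27.80649185180664), 164.6969757080078)
side knob [0.5234 0.1705] 0.0301
  line mean [0.5372 0.1516] dir 141.1 from ctr -53.7 20
```

```bash
cat > nav.py <<'E'
from h import *
from scipy.spatial.transform import Rotation as R
import sys
def go(x,y,z):
    s=ctrl.sense();r=R.from_rotvec(s["ee_rot"]);d=np.array([x,y,z])-s["eef_pos"]
    m=r.as_matrix()
    print("t",round(float(s["time"]),2),"pos",np.round(s["eef_pos"],4),"toolshift mm",np.round(m.T@d*1000,1),"| toolx yaw",np.degrees(np.arctan2(m[1,0],m[0,0])).round(2),"z",m[:,2].round(4),"F",np.round(s["contact_force"],1),"op",round(float(s["opening"]),3),"q",np.round(s["joint_positions"],2))
if __name__=="__main__": go(*map(float,sys.argv[1:4]))
E
python3 nav.py .537 -.2635 .15
python3 - <<'E'
from meas import *
o=load("a")
for n,box,z,name in (("top",(291,207,306,222),.053,"tick"),("side",(280,166,292,174),.053,"tick"),("top",(190,208,214,230),.038,"ptr"),("side",(256,249,280,266),.038,"ptr")):
    d=o[n];x0,y0,x1,y1=box;im=d["image"].astype(float);im=im[y0:y1,x0:x1]
    w=im[...,0]-np.median(im[...,0]) # blue channel: white vs black/orange
    w=np.clip(w-40,0,None);ys,xs=np.mgrid[y0:y1,x0:x1]
    if n=="top" and name=="tick": pass
    P=onplane(d,np.c_[xs.ravel(),ys.ravel()],z)[:,:2];ww=w.ravel()
    m=(P*ww[:,None]).sum(0)/ww.sum();C=((P-m)*ww[:,None]).T@(P-m)/ww.sum();e,V=np.linalg.eigh(C);v=V[:,1]
    if v[0]<0:v=-v
    print(n,name,"mean",m.round(4),"dir",np.degrees(np.arctan2(v[1],v[0])).round(1),"len",np.sqrt(12*e).round(4),(w>0).sum())
E
```

```text
t 0.1 pos [ 0.2389 -0.604   0.2554] toolshift mm [ 402.5 -206.8  105.7] | toolx yaw 21.58 z [-7.0e-04  1.4e-03 -1.0e+00] F [0.3 0.7 0.4] op 1.002 q [ 1.15  0.47 -0.01  1.6   0.01  1.07 -0.06]
top tick mean [ 0.534  -0.1107] dir -11.1 len [0.0064 0.0147] 20
side tick mean [ 0.5312 -0.112 ] dir -17.7 len [0.0075 0.0149] 17
top ptr mean [0.5385 0.1535] dir -36.1 len [0.0053 0.0196] 18
side ptr mean [0.537  0.1519] dir -38.3 len [0.0065 0.0201] 39
```

```bash
python3 -m crank '[[[25,-13,6,0,0,0,0],[25,-13,6,0,0,0,0],[25,-13,6,0,0,0,0],[25,-13,6,0,0,0,0],[25,-13,6,0,0,0,0],[25,-13,6,0,0,0,0],[25,-13,6,0,0,0,0],[25,-13,6,0,0,0,0],[25,-13,6,0,0,0,0],[25,-13,6,0,0,0,0],[25,-13,6,0,0,0,0],[25,-13,6,0,0,0,0],[25,-13,6,0,0,0,0],[25,-13,6,0,0,0,0],[25,-13,6,0,0,0,0],[25,-13,6,0,0,0,0],[0,0,0,0,0,0,0],[0,0,0,0,0,0,0]]]' 40; python3 nav.py .537 -.2635 .105
```

```text
time: 1.6
eef_pos: [0.5353, -0.2616, 0.1594]
ee_rot: [-3.083, -0.594, 0.001]
contact_force: [0.1, -0.9, -1.2]
opening: -0.004
t 1.6 pos [ 0.5353 -0.2616  0.1594] toolshift mm [ 0.9  2.5 54.4] | toolx yaw 21.82 z [-0.0011  0.0013 -1.    ] F [ 0.1 -0.9 -1.2] op -0.004 q [ 0.5   0.5  -0.13  1.81  0.08  0.84 -0.86]
```

```bash
python3 -m crank '[[[1,2,16,0,0,0,0],[0,0,18,0,0,0,0],[0,0,18,0,0,0,0],[0,0,0,0,0,0,0]]]'; python3 nav.py .537 -.2635 .105; python3 - <<'E'
from meas import *
o=grab("b")
t=o["top"]["image"][180:260,290:390];s=o["side"]["image"][80:180,240:360]
cv2.imwrite("pics/b.png",np.hstack([cv2.resize(t,(400,320),interpolation=2),cv2.resize(s,(384,320),interpolation=2)]))
E
```

```text
time: 1.93
eef_pos: [0.5331, -0.266, 0.105]
ee_rot: [-3.084, -0.585, 0.009]
contact_force: [-0.2, -0.2, -0.3]
opening: -0.001
t 1.93 pos [ 0.5331 -0.266   0.105 ] toolshift mm [ 4.6 -0.8 -0. ] | toolx yaw 21.47 z [-0.0062  0.0018 -1.    ] F [-0.2 -0.2 -0.3] op -0.001 q [ 0.5   0.58 -0.12  1.83  0.1   0.75 -0.87]
```

View pics/b.png

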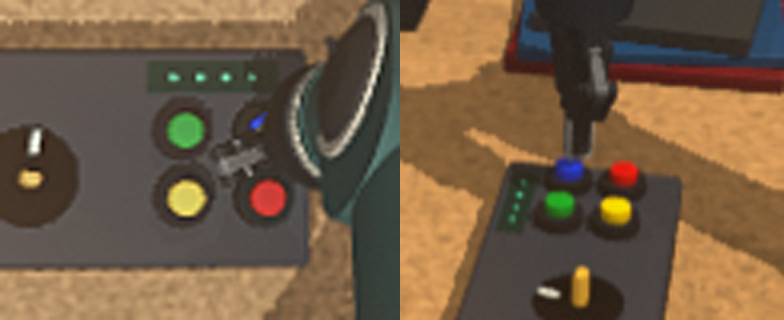

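```bash
python3 -m crank '[[[0,0,0,0,0,0,0],[0,0,0,0,0,0,0]]]'; python3 nav.py .537 -.2635 .105; python3 - <<'E'
from meas import *
o=grab("b")
s=ctrl.sense();p=np.array(s["eef_pos"]);P=[p+[0,0,-.025],p,p+[0,0,.05],p+[0,0,.1]]
for n,(x,y,w,h,f) in {"top":(290,180,100,80,4),"side":(240,80,120,100,4)}.items():
    im=o[n]["image"].copy();uv=proj(o[n],P);print(n,uv.round(1))
    c=cv2.resize(im[y:y+h,x:x+w],None,fx=f,fy=f,interpolation=2)
    for q in uv: cv2.circle(c,tuple(int(v) for v in ((q-[x,y])*f)),3,(255,0,255),1)
    cv2.imwrite(f"pics/b_{n}2.png",c)
    print(c.shape)
a=cv2.imread("pics/b_top2.png");b=cv2.imread("pics/b_side2.png");cv2.imwrite("pics/b2.png",np.hstack([a,cv2.resize(b,(384,320))]))
E
```

```text
time: 2.2
eef_pos: [0.5368, -0.2661, 0.1096]
ee_rot: [3.085, 0.587, 0.003]
contact_force: [0.8, 0.3, 0.9]
opening: -0.001
t 2.2 pos [ 0.5368 -0.2661  0.1096] toolshift mm [ 1.2 -2.4  4.6] | toolx yaw 21.55 z [ 0.0019 -0.0011 -1.    ] F [0.8 0.3 0.9] op -0.001 q [ 0.5   0.57 -0.12  1.83  0.1   0.75 -0.87]
top [[358.1 212.7]
 [360.5 212.3]
 [365.7 211.5]
 [371.4 210.5]]
(320, 400, 3)
side [[292.4 126.1]
 [292.8 117.7]
 [293.7 100.1]
 [294.6  81.4]]
(400, 480, 3)
```

View pics/b2.png

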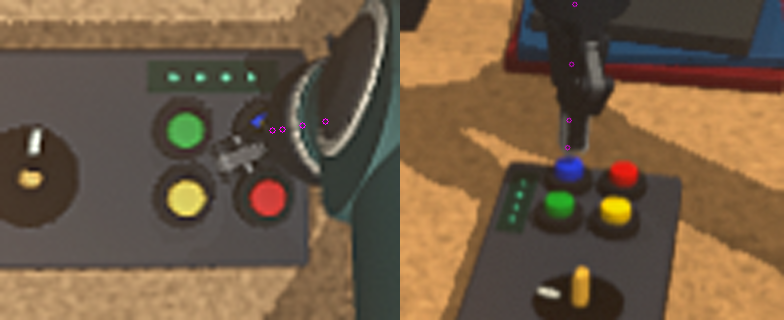

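```bash
python3 nav.py .539 -.2645 .09;  python3 -m crank '[[[1.5,-2,7,0,0,0,0],[0,0,7,0,0,0,0],[0,0,4,0,0,0,0],[0,0,0,0,0,0,0],[0,0,0,0,0,0,0]]]'; python3 nav.py .539 -.2645 .086
```

```text
t 2.3 pos [ 0.5367 -0.2658  0.1094] toolshift mm [ 2.6 -0.4 19.4] | toolx yaw 21.57 z [ 1.7e-03 -9.0e-04 -1.0e+00] F [-1.1  0.2 -0.3] op 0.004 q [ 0.5   0.57 -0.12  1.83  0.1   0.75 -0.87]
time: 2.72
eef_pos: [0.5376, -0.2627, 0.0911]
ee_rot: [3.086, 0.589, 0.001]
contact_force: [-1.3, 1.4, 8.4]
opening: 0.001
t 2.72 pos [ 0.5376 -0.2627  0.0911] toolshift mm [0.6 2.2 5.1] | toolx yaw 21.62 z [ 9.e-04 -1.e-04 -1.e+00] F [-1.3  1.4  8.4] op 0.001 q [ 0.49  0.6  -0.12  1.84  0.1   0.71 -0.88]
```

```bash
python3 -m crank '[[[0.5,1,2,0,0,0,0],[0,0,2,0,0,0,0],[0,0,0,0,0,0,0]]]';python3 -m crank '[[[0,0,1.5,0,0,0,0],[0,0,0,0,0,0,0],[0,0,0,0,0,0,0]]]'; python3 nav.py .539 -.2645 .086; python3 - <<'E'
from meas import *
o=grab("c")
t=o["top"]["image"][180:260,290:390];s=o["side"]["image"][100:180,250:350]
cv2.imwrite("pics/c.png",np.hstack([cv2.resize(t,(400,320),interpolation=2),cv2.resize(s,(400,320),interpolation=2)]))
E
```

```text
time: 2.97
eef_pos: [0.5378, -0.2628, 0.0905]
ee_rot: [-3.085, -0.589, 0.002]
contact_force: [-11.3, 6.1, 36.3]
opening: 0.002
time: 3.22
eef_pos: [0.5379, -0.2628, 0.0902]
ee_rot: [-3.086, -0.589, 0.001]
contact_force: [-15.7, 8.3, 45.2]
opening: -0.0
t 3.22 pos [ 0.5379 -0.2628  0.0902] toolshift mm [0.5 2.  4.2] | toolx yaw 21.61 z [-9.e-04  2.e-04 -1.e+00] F [-15.7   8.3  45.2] op -0.0 q [ 0.49  0.6  -0.12  1.83  0.1   0.71 -0.88]
```

View pics/c.png

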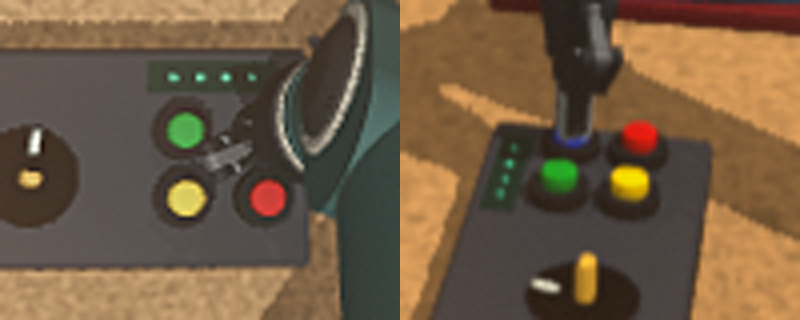

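```bash
python3 -m crank '[[[0,0,-10,0,0,0,0],[0,0,-14,0,0,0,0],[0,0,-10,0,0,0,0],[0,0,0,0,0,0,0],[0,0,0,0,0,0,0]]]'; python3 nav.py .4940 -.209 .115; python3 - <<'E'
from meas import *
o=grab("d")
t=o["top"]["image"][180:260,290:390];s=o["side"]["image"][100:180,250:350]
cv2.imwrite("pics/d.png",np.hstack([cv2.resize(t,(400,320),interpolation=2),cv2.resize(s,(400,320),interpolation=2)]))
E
```

```text
time: 3.73
eef_pos: [0.5377, -0.2638, 0.1186]
ee_rot: [3.086, 0.588, 0.0]
contact_force: [-0.4, -0.3, -0.4]
opening: 0.001
t 3.73 pos [ 0.5377 -0.2638  0.1186] toolshift mm [-20.5 -67.    3.6] | toolx yaw 21.58 z [ 2.e-04 -2.e-04 -1.e+00] F [-0.4 -0.3 -0.4] op 0.001 q [ 0.49  0.56 -0.12  1.82  0.09  0.77 -0.87]
```

View pics/d.png

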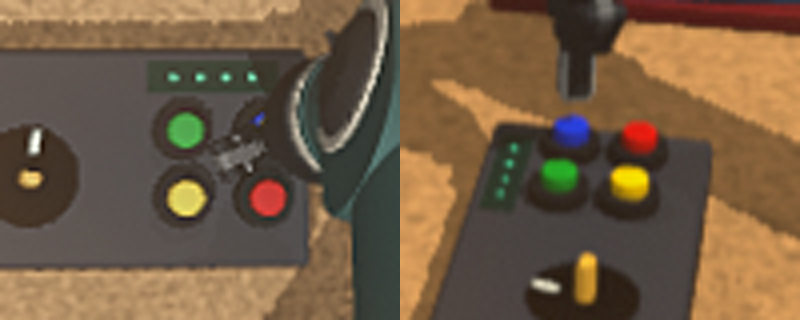

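```bash
python3 -m crank '[[[-5,-16.5,0,0,0,0,0],[-5,-16.5,0,0,0,0,0],[-5,-16.5,0,0,0,0,0],[-5,-16.5,0,0,0,0,0],[0,0,0,0,0,0,0],[0,0,0,0,0,0,0]]]'; python3 nav.py .4945 -.2095 .0895
```

```text
time: 4.33
eef_pos: [0.4943, -0.2091, 0.1181]
ee_rot: [-3.085, -0.59, 0.002]
contact_force: [0.1, -0.4, -0.4]
opening: -0.001
t 4.33 pos [ 0.4943 -0.2091  0.1181] toolshift mm [ 0.   0.4 28.6] | toolx yaw 21.65 z [-1.4e-03  5.0e-04 -1.0e+00] F [ 0.1 -0.4 -0.4] op -0.001 q [ 0.45  0.48 -0.13  1.97  0.1   0.7  -0.94]
```

```bash
python3 -m crank '[[[0,0,8,0,0,0,0],[0,0,8,0,0,0,0],[0,0,6,0,0,0,0],[0,0,4,0,0,0,0],[0,0,3,0,0,0,0],[0,0,0,0,0,0,0],[0,0,0,0,0,0,0]]]'; python3 nav.py .4945 -.2095 .0895;  python3 - <<'E'
from meas import *
o=grab("e")
t=o["top"]["image"][180:260,290:390];s=o["side"]["image"][100:180,250:350]
cv2.imwrite("pics/e.png",np.hstack([cv2.resize(t,(400,320),interpolation=2),cv2.resize(s,(400,320),interpolation=2)]))
E
```

```text
time: 4.92
eef_pos: [0.4949, -0.2104, 0.0909]
ee_rot: [3.086, 0.587, -0.001]
contact_force: [-4.8, 0.6, 15.1]
opening: -0.003
t 4.92 pos [ 0.4949 -0.2104  0.0909] toolshift mm [-0.  -1.   1.4] | toolx yaw 21.55 z [-4.e-04 -7.e-04 -1.e+00] F [-4.8  0.6 15.1] op -0.003 q [ 0.44  0.52 -0.13  1.98  0.11  0.64 -0.95]
```

View pics/e.png

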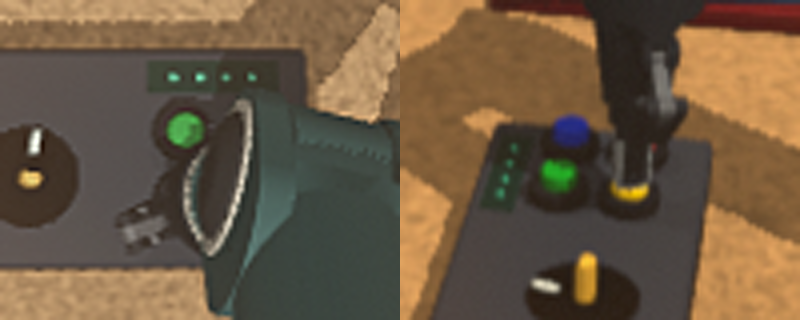

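```bash
python3 -m crank '[[[0,0,1.5,0,0,0,0],[0,0,0,0,0,0,0],[0,0,0,0,0,0,0]]]'; python3 -m crank '[[[0,0,-10,0,0,0,0],[0,0,-12,0,0,0,0],[0,0,-10,0,0,0,0],[0,0,0,0,0,0,0],[9,-4,0,0,0,0,0],[16,-6,0,0,0,0,0],[16,-6,0,0,0,0,0],[0,0,0,0,0,0,0],[0,0,0,0,0,0,0]]]'; python3 nav.py .5395 -.2098 .0885
```

```text
time: 5.27
eef_pos: [0.4949, -0.2104, 0.0906]
ee_rot: [3.085, 0.587, -0.001]
contact_force: [-8.4, 2.5, 26.2]
opening: 0.003
time: 6.02
eef_pos: [0.5274, -0.1783, 0.1195]
ee_rot: [-3.084, -0.592, 0.001]
contact_force: [-1.0, -1.6, -1.1]
opening: 0.001
t 6.02 pos [ 0.5274 -0.1783  0.1195] toolshift mm [-0.4 33.8 30.9] | toolx yaw 21.73 z [-1.1e-03  7.0e-04 -1.0e+00] F [-1.  -1.6 -1.1] op 0.001 q [ 0.38  0.5  -0.14  1.93  0.1   0.72 -1.01]
```

```bash
python3 -m crank '[[[0,14,0,0,0,0,0],[0,14,0,0,0,0,0],[0,6,0,0,0,0,0],[0,0,0,0,0,0,0],[0,0,0,0,0,0,0]]]'; python3 nav.py .5395 -.2098 .0885;python3 - <<'E'
from meas import *
o=grab("f")
t=o["top"]["image"][180:260,290:390];s=o["side"]["image"][100:180,250:350]
cv2.imwrite("pics/f.png",np.hstack([cv2.resize(t,(400,320),interpolation=2),cv2.resize(s,(400,320),interpolation=2)]))
E
```

```text
time: 6.43
eef_pos: [0.5392, -0.2127, 0.1201]
ee_rot: [3.087, 0.584, -0.001]
contact_force: [-1.0, 0.8, 0.3]
opening: 0.002
t 6.43 pos [ 0.5392 -0.2127  0.1201] toolshift mm [ 1.4 -2.6 31.6] | toolx yaw 21.44 z [-4.e-04 -1.e-04 -1.e+00] F [-1.   0.8  0.3] op 0.002 q [ 0.42  0.53 -0.13  1.87  0.1   0.75 -0.96]
```

View pics/f.png

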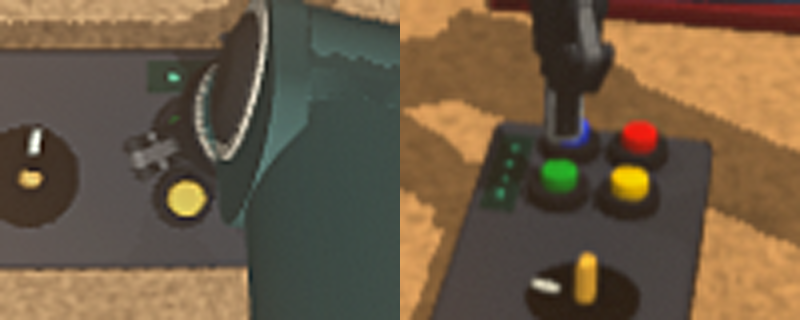

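Yellow is back up, and the finger is above and slightly behind green. Now I'll press green.

```bash
python3 -m crank '[[[0.5,-1.5,8,0,0,0,0],[0,0,8,0,0,0,0],[0,0,6,0,0,0,0],[0,0,5,0,0,0,0],[0,0,3,0,0,0,0],[0,0,1.5,0,0,0,0],[0,0,0,0,0,0,0],[0,0,0,0,0,0,0]]]'; python3 nav.py .5395 -.2098 .0885; python3 - <<'E'
from meas import *
o=grab("g")
t=o["top"]["image"][180:260,290:390];s=o["side"]["image"][100:180,250:350]
cv2.imwrite("pics/g.png",np.hstack([cv2.resize(t,(400,320),interpolation=2),cv2.resize(s,(400,320),interpolation=2)]))
E
```

```text
time: 7.2
eef_pos: [0.5392, -0.2091, 0.0908]
ee_rot: [-3.085, -0.589, 0.002]
contact_force: [-8.3, 2.4, 20.4]
opening: -0.0
t 7.2 pos [ 0.5392 -0.2091  0.0908] toolshift mm [0.1 0.8 2.3] | toolx yaw 21.61 z [-1.5e-03  4.0e-04 -1.0e+00] F [-8.3  2.4 20.4] op -0.0 q [ 0.41  0.57 -0.13  1.88  0.11  0.69 -0.97]
```

View pics/g.png

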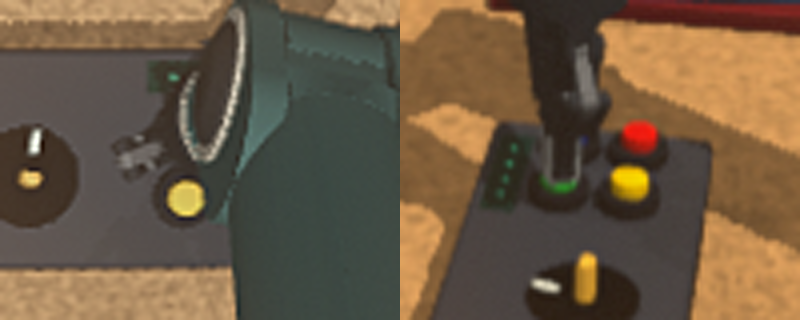

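```bash
python3 -m crank '[[[0,0,-10,0,0,0,0],[0,0,-20,0,0,0,0],[0,0,-30,0,0,0,0],[0,0,-30,0,0,0,0],[0,0,-20,0,0,0,0],[0,0,0,0,0,7,0],[0,0,0,0,0,7,10],[0,0,0,0,0,7,20],[0,0,0,0,0,7,40],[0,0,0,0,0,7,60],[0,0,0,0,0,7,80],[0,0,0,0,0,7,80],[0,0,0,0,0,7,80],[0,0,0,0,0,7,80],[0,0,0,0,0,7,80],[0,0,0,0,0,7,80],[0,0,0,0,0,7,80],[0,0,0,0,0,7,80],[0,0,0,0,0,7,80],[0,0,0,0,0,2.5,80]]]'; python3 nav.py .528 .160 .14;python3 - <<'E'
from meas import *
o=grab("i")
t=o["top"]["image"][180:260,290:390];s=o["side"]["image"][100:180,250:350]
cv2.imwrite("pics/i.png",np.hstack([cv2.resize(t,(400,320),interpolation=2),cv2.resize(s,(400,320),interpolation=2)]))
E
```

```text
time: 8.97
eef_pos: [0.5394, -0.2096, 0.1983]
ee_rot: [2.42, -2.002, -0.0]
contact_force: [0.9, 0.6, -0.0]
opening: 0.936
t 8.97 pos [ 0.5394 -0.2096  0.1983] toolshift mm [-365.2  -58.    58.2] | toolx yaw -79.21 z [-6.e-04 -3.e-04 -1.e+00] F [ 0.9  0.6 -0. ] op 0.936 q [ 0.13  0.42  0.23  1.85 -0.12  0.89 -2.53]
```

View pics/i.png

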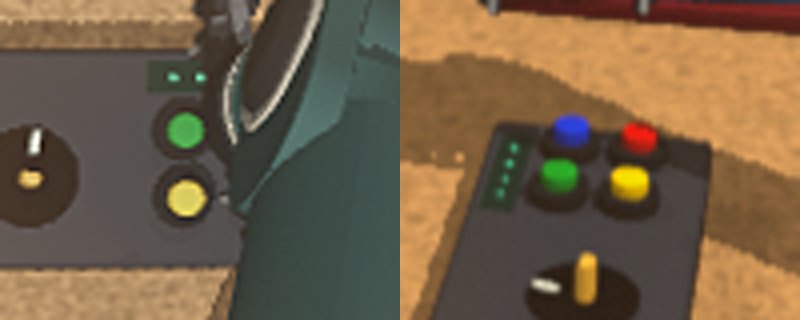

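```bash
python3 -m crank '[[[0,0,0,0,0,-7,80],[0,0,0,0,0,-7,80],[0,0,0,0,0,-7,80],[0,0,0,0,0,-7,80],[0,0,0,0,0,-7,80],[0,0,0,0,0,-7,80],[0,0,0,0,0,-7,80],[0,0,0,0,0,-7,80],[0,0,0,0,0,-7,80],[0,0,0,0,0,-7,80],[0,0,0,0,0,-7,80],[0,0,0,0,0,-7,80],[0,0,0,0,0,-7,80],[0,0,0,0,0,-7,80],[0,0,0,0,0,-7,80],[0,0,0,0,0,-7,80],[0,0,0,0,0,-7,80],[0,0,0,0,0,-7,80],[0,0,0,0,0,-7,80],[0,0,0,0,0,-7,80]]]'; python3 -m crank '[[[0,0,0,0,0,-7,80],[0,0,0,0,0,-7,80],[0,0,0,0,0,-7,80],[0,0,0,0,0,-7,80],[0,0,0,0,0,-7,80],[0,0,0,0,0,-5,80],[0,0,0,0,0,0,80]]]'; python3 nav.py .528 .160 .14
```

```text
time: 10.73
eef_pos: [0.5394, -0.2098, 0.1986]
ee_rot: [-2.699, -1.607, 0.0]
contact_force: [0.5, -0.6, -0.6]
opening: 0.931
time: 11.32
eef_pos: [0.5394, -0.2099, 0.1985]
ee_rot: [-1.992, -2.429, -0.0]
contact_force: [-0.5, 0.3, 0.0]
opening: 0.94
t 11.32 pos [ 0.5394 -0.2099  0.1985] toolshift mm [365.   61.2  58.7] | toolx yaw 101.27 z [-1.e-04  4.e-04 -1.e+00] F [-0.5  0.3  0. ] op 0.94 q [ 0.66  0.46 -0.45  1.81  0.24  0.92  0.3 ]
```

```bash
python3 -m crank '[[[15,2.5,2,0,0,0,80],[28,5,4,0,0,0,80],[28,5,4,0,0,0,80],[28,5,4,0,0,0,80],[28,5,4,0,0,0,80],[28,5,4,0,0,0,80],[28,5,4,0,0,0,80],[28,5,4,0,0,0,80],[28,5,4,0,0,0,80],[28,5,4,0,0,0,80],[28,5,4,0,0,0,80],[28,5,4,0,0,0,80],[28,4,4,0,0,0,80],[14,2,2,0,0,0,80],[0,0,0,0,0,0,80],[0,0,0,0,0,0,80],[0,0,0,0,0,0,80]]]'; python3 nav.py .5285 .160 .036;python3 - <<'E'
from meas import *
o=grab("j")
t=o["top"]["image"][180:260,160:260];s=o["side"]["image"][200:300,210:335]
cv2.imwrite("pics/j.png",np.hstack([cv2.resize(t,(400,320),interpolation=2),cv2.resize(s,(400,320),interpolation=2)]))
E
```

```text
time: 12.73
eef_pos: [0.5318, 0.1594, 0.1466]
ee_rot: [1.998, 2.423, -0.001]
contact_force: [-0.6, 0.9, -0.8]
opening: 0.94
t 12.73 pos [0.5318 0.1594 0.1466] toolshift mm [  1.3  -3.1 110.6] | toolx yaw 100.98 z [-2.e-04 -1.e-03 -1.e+00] F [-0.6  0.9 -0.8] op 0.94 q [ 0.04  0.51 -0.49  1.9   0.33  0.81 -0.44]
```

View pics/j.png

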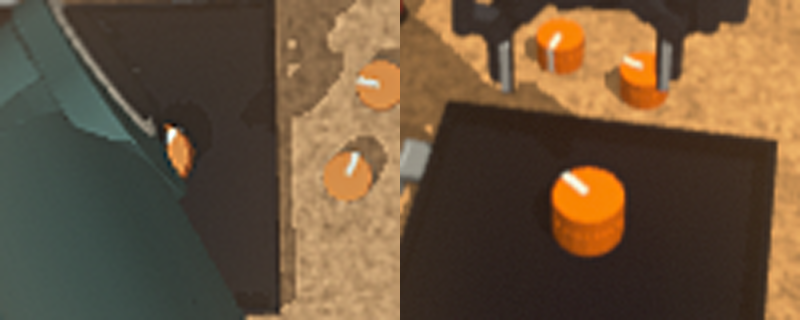

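```bash
python3 -m crank '[[[1,-3,10,0,0,0,80],[0,0,20,0,0,0,80],[0,0,20,0,0,0,80],[0,0,20,0,0,0,80],[0,0,16,0,0,0,80],[0,0,12,0,0,0,80],[0,0,8,0,0,0,80],[0,0,3,0,0,0,80],[0,0,0,0,0,0,80],[0,0,0,0,0,0,80]]]'; python3 nav.py .5285 .160 .036;python3 - <<'E'
from meas import *
o=grab("k")
t=o["top"]["image"][180:260,160:260];s=o["side"]["image"][200:300,210:335]
cv2.imwrite("pics/k.png",np.hstack([cv2.resize(t,(400,320),interpolation=2),cv2.resize(s,(400,320),interpolation=2)]))
E
```

```text
time: 13.67
eef_pos: [0.5289, 0.1612, 0.0382]
ee_rot: [1.996, 2.425, 0.001]
contact_force: [0.4, -0.3, 0.7]
opening: 0.936
t 13.67 pos [0.5289 0.1612 0.0382] toolshift mm [-1.1 -0.6  2.2] | toolx yaw 101.08 z [ 8.e-04  3.e-04 -1.e+00] F [ 0.4 -0.3  0.7] op 0.936 q [-0.04  0.67 -0.4   1.94  0.44  0.61 -0.54]
```

View pics/k.png

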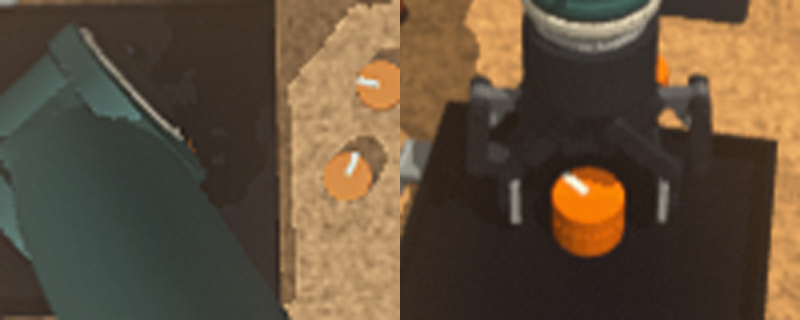

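```bash
python3 -m crank '[[[-1,0,1,0,0,0,60],[0,0,0,0,0,0,40],[0,0,0,0,0,0,20],[0,0,0,0,0,0,20],[0,0,0,0,0,0,20],[0,0,0,0,0,0,20],[0,0,0,0,0,0,20],[0,0,0,0,0,0,20]]]' 60; python3 nav.py .5285 .160 .037;python3 - <<'E'
from meas import *
o=grab("l")
t=o["top"]["image"][180:260,160:260];s=o["side"]["image"][200:300,210:335]
cv2.imwrite("pics/l.png",np.hstack([cv2.resize(t,(400,320),interpolation=2),cv2.resize(s,(400,320),interpolation=2)]))
E
```

```text
time: 14.43
eef_pos: [0.529, 0.1601, 0.0374]
ee_rot: [1.996, 2.425, 0.0]
contact_force: [-1.2, 0.0, 5.7]
opening: 0.498
t 14.43 pos [0.529  0.1601 0.0374] toolshift mm [ 0.  -0.5  0.4] | toolx yaw 101.08 z [ 8.e-04 -2.e-04 -1.e+00] F [-1.2  0.   5.7] op 0.498 q [-0.04  0.67 -0.4   1.95  0.44  0.61 -0.53]
```

View pics/l.png

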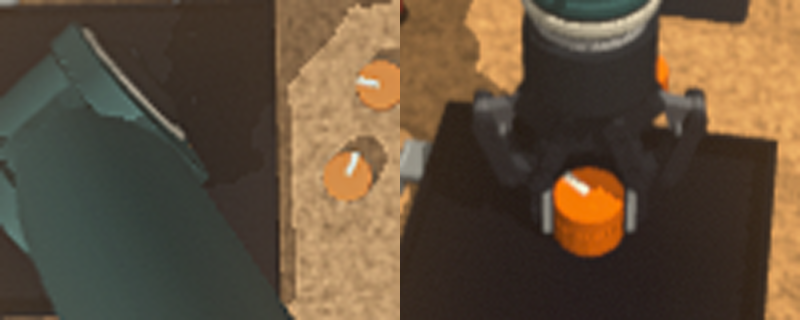

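```bash
python3 -m crank '[[[0,0,-5,0,0,0,20],[0,0,-15,0,0,0,20],[0,0,-25,0,0,0,20],[0,0,-25,0,0,0,20],[0,0,-25,0,0,0,20],[0,0,-15,0,0,0,20],[0,0,-5,0,0,0,20],[0,0,0,0,0,0,20],[0,0,0,0,0,0,20]]]'; python3 nav.py .51 -.105 .150;python3 - <<'E'
from meas import *
o=grab("m")
t=o["top"]["image"][180:260,160:260];s=o["side"]["image"][160:260,210:335]
cv2.imwrite("pics/m.png",np.hstack([cv2.resize(t,(400,320),interpolation=2),cv2.resize(s,(400,320),interpolation=2)]))
E
```

```text
time: 15.28
eef_pos: [0.5283, 0.1597, 0.1512]
ee_rot: [-1.997, -2.425, 0.001]
contact_force: [-1.0, 0.5, -0.3]
opening: 0.497
t 15.28 pos [0.5283 0.1597 0.1512] toolshift mm [-256.3  -68.8    1.3] | toolx yaw 101.07 z [-7.e-04 -5.e-04 -1.e+00] F [-1.   0.5 -0.3] op 0.497 q [ 0.04  0.5  -0.5   1.9   0.32  0.82 -0.44]
```

View pics/m.png

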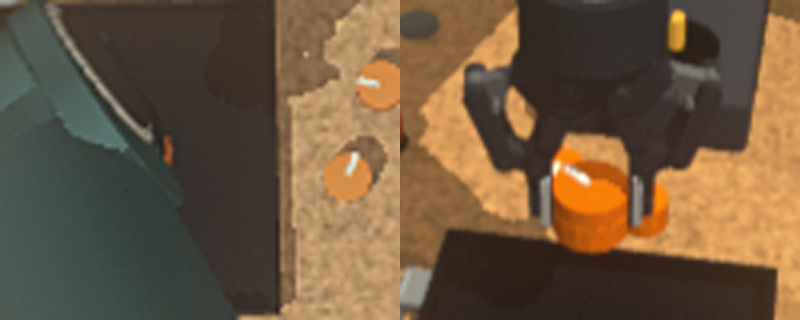

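```bash
cat > ptr.py <<'E'
from meas import *
def ptr(d,cuv,z,r=9,verbose=True):
    cx,cy=map(int,cuv);x0,y0,x1,y1=cx-r,cy-r,cx+r+1,cy+r+1
    im=d["image"].astype(float)[y0:y1,x0:x1];h=cv2.cvtColor(d["image"],cv2.COLOR_BGR2HSV)[y0:y1,x0:x1]
    m=((h[...,2]>150)&(h[...,1]<150)).astype(np.uint8)
    n,l,st,c=cv2.connectedComponentsWithStats(m)
    i=1+np.argmin(np.linalg.norm(c[1:]-r,axis=1)); m=cv2.dilate((l==i).astype(np.uint8),np.ones((3,3)))
    w=np.clip(im[...,0]-30,0,None)*m
    ys,xs=np.mgrid[y0:y1,x0:x1];P=onplane(d,np.c_[xs.ravel(),ys.ravel()],z)[:,:2];ww=w.ravel()
    mm=(P*ww[:,None]).sum(0)/ww.sum();C=((P-mm)*ww[:,None]).T@(P-mm)/ww.sum();e,V=np.linalg.eigh(C);v=V[:,1]
    if v[0]<0:v=-v
    print("white mean",mm.round(4),"dir",np.degrees(np.arctan2(v[1],v[0])).round(1),"len",np.sqrt(12*e).round(4),st[i])
    return mm
E
python3 - <<'E'
from ptr import *
o=load("a");ptr(o["side"],(264,256),.038);ptr(o["side"],(286,170),.053,7);ptr(o["top"],(201,215),.038);ptr(o["top"],(298,215),.053,6)
for t in "kl": ptr(load(t)["side"],(264,256),.038)
for t in "befgijkm":
  try: ptr(load(t)["side"],(286,170),.053,7)
  except Exception as e: print(t,e)
print("m");ptr(load("m")["side"],(265,214),.1516)
E
```

```text
white mean [0.537  0.1519] dir -38.9 len [0.0074 0.0209] [ 5  7  9  7 28]
white mean [ 0.5317 -0.1121] dir -22.0 len [0.0107 0.018 ] [ 4  7  7  3 14]
white mean [0.538  0.1536] dir -34.8 len [0.0092 0.0216] [ 7  6  5  7 18]
white mean [ 0.5341 -0.1105] dir -12.2 len [0.0071 0.0166] [ 5  4  3  5 11]
white mean [0.5363 0.1525] dir -38.5 len [0.0074 0.0193] [ 6  7  8  7 28]
white mean [0.5354 0.153 ] dir -36.1 len [0.0074 0.0193] [ 6  8  8  6 26]
white mean [ 0.5316 -0.112 ] dir -22.1 len [0.0108 0.018 ] [ 4  7  7  3 14]
white mean [ 0.5316 -0.112 ] dir -22.2 len [0.0107 0.0181] [ 4  7  7  3 14]
white mean [ 0.5316 -0.112 ] dir -22.1 len [0.0107 0.018 ] [ 4  7  7  3 14]
white mean [ 0.5316 -0.1121] dir -22.0 len [0.0107 0.0181] [ 4  7  7  3 14]
white mean [ 0.5316 -0.112 ] dir -22.2 len [0.0107 0.018 ] [ 4  7  7  3 14]
j attempt to get argmin of an empty sequence
white mean [ 0.5348 -0.1289] dir 44.2 len [0.0123 0.0425] [ 0  0 14  7 21]
m attempt to get argmin of an empty sequence
m
white mean [0.5354 0.152 ] dir -36.8 len [0.0073 0.0202] [ 5  6  9  7 29]
```

```bash
python3 -m crank '[[[-13,-3,0,0,0,0,20],[-25,-6.5,0,0,0,0,20],[-25,-6.5,0,0,0,0,20],[-25,-7,0,0,0,0,20],[-25,-7,0,0,0,0,20],[-25,-7,0,0,0,0,20],[-25,-7,0,0,0,0,20],[-25,-7,0,0,0,0,20],[-25,-7,0,0,0,0,20],[-25,-6,0,0,0,0,20],[-19,-4,0,0,0,0,20],[0,0,0,0,0,-6,20],[0,0,0,0,0,-6,20],[0,0,0,0,0,-6,20],[0,0,0,0,0,-6,20],[0,0,0,0,0,0,20],[0,0,0,0,0,0,20]]]'; python3 nav.py .511 -.106 .125;python3 - <<'E'
from meas import *
o=grab("n")
t=o["top"]["image"][180:260,260:360];s=o["side"]["image"][100:200,240:365]
cv2.imwrite("pics/n.png",np.hstack([cv2.resize(t,(400,320),interpolation=2),cv2.resize(s,(400,320),interpolation=2)]))
E
```

```text
time: 16.8
eef_pos: [0.5106, -0.106, 0.151]
ee_rot: [-1.453, -2.783, 0.001]
contact_force: [0.1, 0.3, 0.1]
opening: 0.494
t 16.8 pos [ 0.5106 -0.106   0.151 ] toolshift mm [-0.3  0.4 26. ] | toolx yaw 124.87 z [-1.7e-03  5.0e-04 -1.0e+00] F [0.1 0.3 0.1] op 0.494 q [ 0.6   0.47 -0.57  1.97  0.34  0.8   0.45]
```

View pics/n.png

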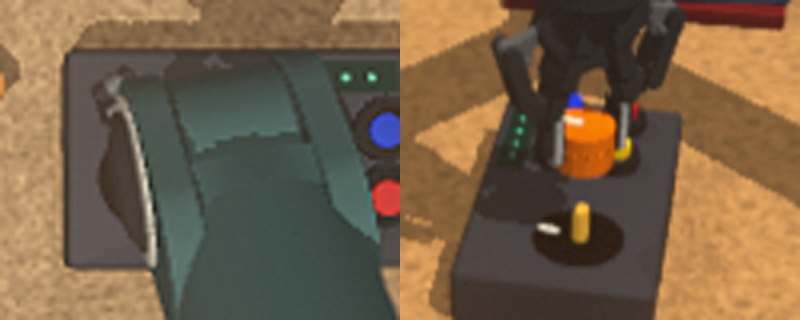

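```bash
python3 - <<'E'
from ptr import *
o=load("n");d=o["side"]
s=np.array([.5106,-.106])
ptr(d,(240+170/3.2,100+118/3.2),.1516,7);ptr(d,(240+148/3.2,100+229/3.2),.053,6)
# column extents
h=cv2.cvtColor(d["image"],cv2.COLOR_BGR2HSV)
for y in range(138,156,2):
    r=h[y,285:315];xs=np.nonzero((r[:,0]>5)&(r[:,0]<20)&(r[:,1]>180)&(r[:,2]>130))[0]+285
    print("knob",y,xs.min() if len(xs) else None,xs.max() if len(xs) else None,proj(d,[[.5106,-.106,.136]])[0].round(1))
for y in range(162,176):
    b=d["image"][y,285:305].astype(int);w=np.clip(b[:,2]-b[:,0]-30,0,None);print("shaft",y,(w*(np.arange(285,305))).sum()/max(w.sum(),1),w.sum())
for z in (.053,.06,.07,.08): print(z,proj(d,[[.511,-.106,z],[.508,-.106,z]]).round(1).tolist())
E
```

```text
white mean [ 0.5175 -0.1084] dir -4.3 len [0.0134 0.0158] [ 5  7  6  3 15]
white mean [ 0.5314 -0.1119] dir -20.1 len [0.0108 0.0174] [ 3  5  7  3 14]
knob 138 297 307 [295.8 144. ]
knob 140 292 306 [295.8 144. ]
knob 142 292 306 [295.8 144. ]
knob 144 292 306 [295.8 144. ]
knob 146 292 306 [295.8 144. ]
knob 148 292 306 [295.8 144. ]
knob 150 292 306 [295.8 144. ]
knob 152 291 305 [295.8 144. ]
knob 154 293 302 [295.8 144. ]
shaft 162 0.0 0
shaft 163 296.37931034482756 232
shaft 164 296.4890510948905 548
shaft 165 296.4179970972424 689
shaft 166 296.2630098452883 711
shaft 167 296.1646341463415 656
shaft 168 296.15273311897107 622
shaft 169 296.14518760195756 613
shaft 170 296.0962479608483 613
shaft 171 295.81717011128774 629
shaft 172 296.0786885245902 610
shaft 173 295.9915110356537 589
shaft 174 295.8901734104046 519
shaft 175 295.89285714285717 308
0.053 [[294.1, 173.3], [295.3, 173.4]]
0.06 [[294.2, 170.9], [295.5, 171.0]]
0.07 [[294.4, 167.5], [295.7, 167.6]]
0.08 [[294.6, 164.1], [295.9, 164.2]]
```

```bash
python3 -m crank '[[[-0.3,0.4,8,0,0,0,20],[0,0,12,0,0,0,20],[0,0,9,0,0,0,20],[0,0,4,0,0,0,20],[0,0,0,0,0,0,20],[0,0,0,0,0,0,20]]]'; python3 nav.py .511 -.106 .113;python3 - <<'E'
from meas import *
o=grab("p")
s=o["side"]["image"][120:200,250:350]
cv2.imwrite("pics/p.png",cv2.resize(s,(750,600),interpolation=2))
E
```

```text
time: 17.4
eef_pos: [0.5116, -0.1049, 0.1182]
ee_rot: [-1.448, -2.787, 0.0]
contact_force: [-0.3, 0.3, -1.2]
opening: 0.495
t 17.4 pos [ 0.5116 -0.1049  0.1182] toolshift mm [-0.5 -1.1  5.2] | toolx yaw 125.1 z [-1.1e-03  4.0e-04 -1.0e+00] F [-0.3  0.3 -1.2] op 0.495 q [ 0.57  0.52 -0.54  1.99  0.39  0.74  0.41]
```

View pics/p.png

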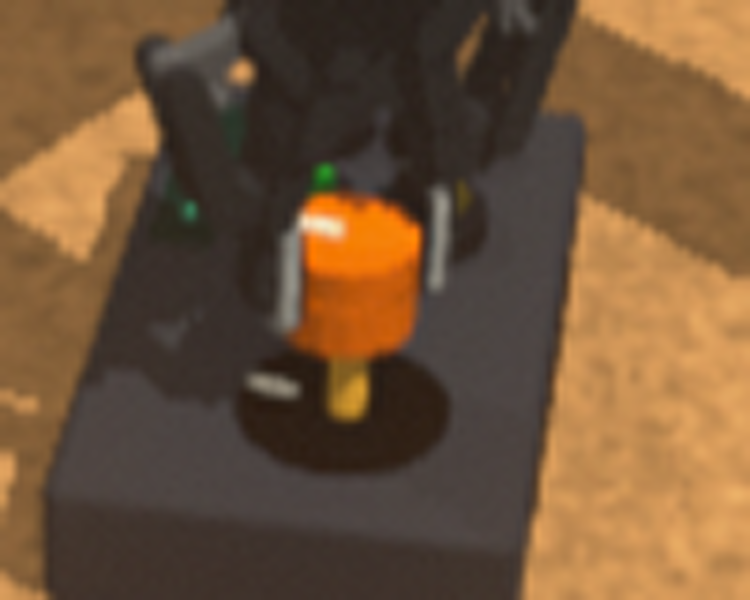

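```bash
python3 -m crank '[[[-0.5,0,3,0,0,0,20],[0,0,3,0,0,0,20],[0,0,2,0,0,0,20],[0,0,0,0,0,0,20],[0,0,0,0,0,0,20]]]'; python3 nav.py .5115 -.106 .100;python3 -m crank '[[[0,0,2,0,0,0,20],[0,0,2,0,0,0,20],[0,0,0,0,0,0,20],[0,0,0,0,0,0,20]]]'; python3 nav.py .5115 -.106 .0934
```

```text
time: 17.92
eef_pos: [0.5121, -0.1056, 0.1106]
ee_rot: [-1.448, -2.787, 0.0]
contact_force: [-0.3, 0.4, -0.3]
opening: 0.492
t 17.92 pos [ 0.5121 -0.1056  0.1106] toolshift mm [-0.  -0.7 10.6] | toolx yaw 125.09 z [-3.e-04  1.e-04 -1.e+00] F [-0.3  0.4 -0.3] op 0.492 q [ 0.56  0.53 -0.53  1.99  0.4   0.72  0.41]
time: 18.25
eef_pos: [0.5118, -0.1057, 0.1065]
ee_rot: [-1.448, -2.787, 0.001]
contact_force: [-0.2, -0.8, -1.0]
opening: 0.493
t 18.25 pos [ 0.5118 -0.1057  0.1065] toolshift mm [-0.1 -0.4 13.1] | toolx yaw 125.08 z [-9.e-04 -1.e-04 -1.e+00] F [-0.2 -0.8 -1. ] op 0.493 q [ 0.56  0.54 -0.52  1.99  0.4   0.71  0.4 ]
```

```bash
python3 -m crank '[[[0,0,2,0,0,0,20],[0,0,2,0,0,0,20],[0,0,0,0,0,0,20],[0,0,0,0,0,0,20]]]'; python3 nav.py .5115 -.106 .0934; python3 -m crank '[[[0,0,2,0,0,0,20],[0,0,2,0,0,0,20],[0,0,0,0,0,0,20],[0,0,0,0,0,0,20]]]'; python3 nav.py .5115 -.106 .0934
```

```text
time: 18.58
eef_pos: [0.5117, -0.1057, 0.1024]
ee_rot: [-1.448, -2.787, 0.001]
contact_force: [-1.9, -1.1, -2.3]
opening: 0.497
t 18.58 pos [ 0.5117 -0.1057  0.1024] toolshift mm [-0.1 -0.3  9. ] | toolx yaw 125.08 z [-0.0011  0.     -1.    ] F [-1.9 -1.1 -2.3] op 0.497 q [ 0.56  0.54 -0.52  2.    0.41  0.71  0.4 ]
time: 18.92
eef_pos: [0.5117, -0.1057, 0.0983]
ee_rot: [-1.448, -2.787, 0.001]
contact_force: [-2.6, -0.0, -1.7]
opening: 0.491
t 18.92 pos [ 0.5117 -0.1057  0.0983] toolshift mm [-0.1 -0.3  4.9] | toolx yaw 125.08 z [-0.0011 -0.     -1.    ] F [-2.6 -0.  -1.7] op 0.491 q [ 0.55  0.55 -0.52  2.    0.41  0.7   0.39]
```

```bash
python3 -m crank '[[[0.3,-0.4,2,0,0,0,20],[0,0,2,0,0,0,20],[0,0,0,0,0,0,20],[0,0,0,0,0,0,20]]]'; python3 nav.py .5115 -.106 .0874; python3 -m crank '[[[0,0,2,0,0,0,20],[0,0,2,0,0,0,20],[0,0,0,0,0,0,20],[0,0,0,0,0,0,20]]]'; python3 nav.py .5115 -.106 .0874;python3 - <<'E'
from meas import *
o=grab("q")
s=o["side"]["image"][120:200,250:350]
cv2.imwrite("pics/q.png",cv2.resize(s,(750,600),interpolation=2))
E
```

```text
time: 19.25
eef_pos: [0.5116, -0.1056, 0.0946]
ee_rot: [-1.449, -2.788, -0.0]
contact_force: [-2.3, -1.0, -1.3]
opening: 0.497
t 19.25 pos [ 0.5116 -0.1056  0.0946] toolshift mm [-0.2 -0.3  7.2] | toolx yaw 125.08 z [-1.e-04  1.e-04 -1.e+00] F [-2.3 -1.  -1.3] op 0.497 q [ 0.55  0.56 -0.51  2.    0.42  0.69  0.39]
time: 19.58
eef_pos: [0.5117, -0.1057, 0.0909]
ee_rot: [1.449, 2.788, -0.0]
contact_force: [-4.1, -1.1, 4.4]
opening: 0.493
t 19.58 pos [ 0.5117 -0.1057  0.0909] toolshift mm [-0.2 -0.3  3.5] | toolx yaw 125.08 z [-1.e-04 -3.e-04 -1.e+00] F [-4.1 -1.1  4.4] op 0.493 q [ 0.55  0.56 -0.51  2.    0.42  0.68  0.38]
```

View pics/q.png

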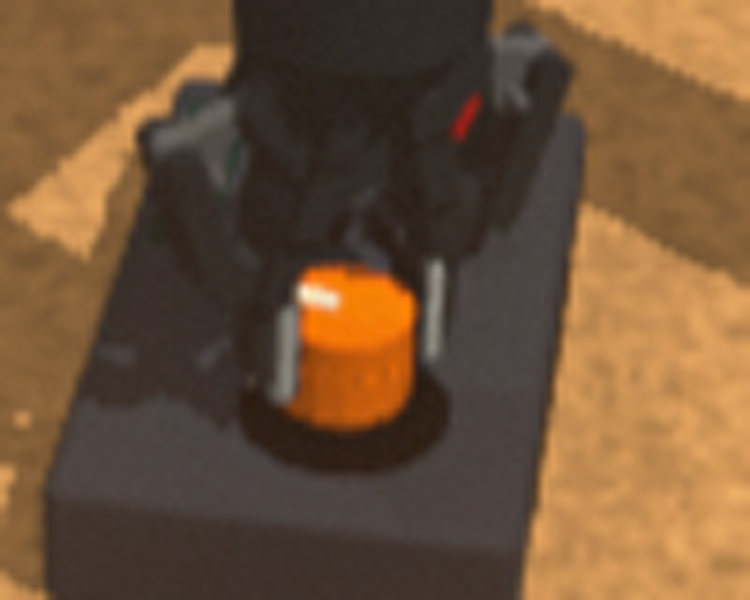

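```bash
python3 -m crank '[[[0.2,-0.2,2,0,0,0,20],[0,0,2,0,0,0,20],[0,0,0,0,0,0,20],[0,0,0,0,0,0,20]]]' 80; python3 nav.py .5115 -.106 .0874; python3 -m crank '[[[0,0,1,0,0,0,20],[0,0,0,0,0,0,20],[0,0,0,0,0,0,20]]]'; python3 nav.py .5115 -.106 .0874
```

```text
time: 20.02
eef_pos: [0.5117, -0.1057, 0.0874]
ee_rot: [1.448, 2.787, -0.001]
contact_force: [-4.8, -1.1, 8.9]
opening: 0.486
t 20.02 pos [ 0.5117 -0.1057  0.0874] toolshift mm [-0.1 -0.3 -0. ] | toolx yaw 125.08 z [ 5.e-04 -7.e-04 -1.e+00] F [-4.8 -1.1  8.9] op 0.486 q [ 0.54  0.57 -0.5   2.    0.43  0.68  0.38]
time: 20.27
eef_pos: [0.5118, -0.1057, 0.0872]
ee_rot: [1.448, 2.787, -0.001]
contact_force: [-8.5, 0.1, 16.9]
opening: 0.491
t 20.27 pos [ 0.5118 -0.1057  0.0872] toolshift mm [-0.1 -0.4 -0.2] | toolx yaw 125.09 z [ 6.0e-04 -1.4e-03 -1.0e+00] F [-8.5  0.1 16.9] op 0.491 q [ 0.54  0.57 -0.5   2.    0.43  0.68  0.38]
```

```bash
python3 -m crank '[[[0,0,0.5,0,0,0,20],[0,0,0,0,0,0,20],[0,0,0,0,0,0,20],[0,0,0,0,0,0,20]]]'; python3 nav.py .5115 -.106 .0874; python3 - <<'E'
from ptr import *
o=grab("r")
ptr(o["side"],(250+318/7.5,121+300/7.5),.088,7)
s=o["side"]["image"][110:200,250:350]
cv2.imwrite("pics/r.png",np.hstack([cv2.resize(s,(400,360),interpolation=2),cv2.resize(o["side"]["image"],(400,360),interpolation=cv2.INTER_AREA)]))
E
```

```text
time: 20.6
eef_pos: [0.5118, -0.1057, 0.0871]
ee_rot: [1.448, 2.786, -0.002]
contact_force: [-9.0, -0.1, 22.2]
opening: 0.487
t 20.6 pos [ 0.5118 -0.1057  0.0871] toolshift mm [-0.1 -0.4 -0.3] | toolx yaw 125.08 z [ 6.0e-04 -1.7e-03 -1.0e+00] F [-9.  -0.1 22.2] op 0.487 q [ 0.54  0.57 -0.5   2.    0.43  0.67  0.38]
white mean [ 0.5181 -0.1078] dir -14.9 len [0.0121 0.0137] [ 5  5  5  4 13]
```

View pics/r.png

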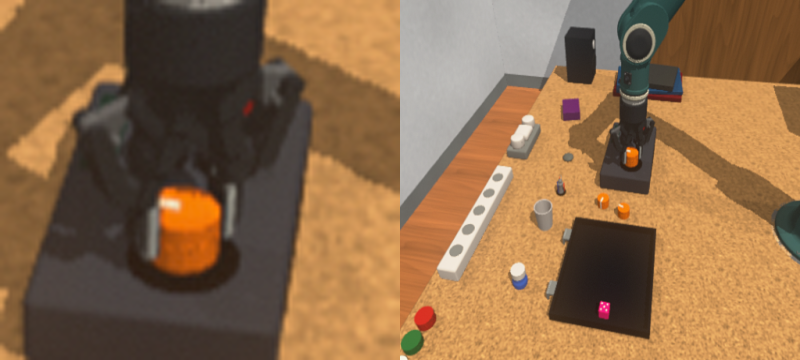

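The knob is home and pressed to the stop, and the die, cup, knight, pebble, pot and small knobs look unmoved.

```bash
python3 -c "
from cell import ctrl
print(ctrl.sign_off())"
```

```text
the job is handed in; nothing more can be done
None
```

I pressed the blue, yellow and green keys in that order and left red alone. I then put the orange knob from the tray on the D-shaft and pressed it to the stop. I handed in at about 20.7 s, still gripping the knob at 80 N.

- **Keys:** Each key was pushed against its stop, with peak forces of about 45 N (blue), 26 N (yellow) and 20 N (green). A picture taken after the third press showed all four keys up again. The blue press was harder than needed: the closed fingertips stand about 28 mm ahead of the TCP, not the 25 mm I had planned for. That was fingertip contact, well below the 120 N wrist limit.
- **Knob:** It slid on without jamming. Seated with the shaft part pressed, it read 4.4 N, as expected from the spring. It then met a hard stop at TCP height 0.0871 m, close to the 0.0874 m I expected, with a final downward push of about 22 N.
- **Alignment:** The pointer ended at about -13° to -15°. My tick readings from the two cameras disagreed (about -11° from the top, -15° to -22° from the side), so I turned the knob to -13°. It went on to the full depth.
- **Small discrepancies:** The two cameras differed by about 3 mm along x. A sideways force of about 9 N remained at the end.
- **Other things:** In the last side picture the die, cup, knight, pebble, paint pot and the two small look-alike knobs appeared unmoved.

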